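Press the mallet into its place in the tool tray

ROBOT

A 6-joint arm with a two-finger parallel gripper is mounted at the origin on the work surface. World frame = base frame: x ahead of the robot, y to its left, z up, the work surface at z = 0. Lengths are in mm, angles in rad, forces in N, time in s.
With the tool pointing down it reaches from about 425 to 925 mm from the base axis. Payload 12.5 kg.
Tool frame: the origin (TCP) lies between the finger pads; the fingertips stand 25 mm ahead of it and the grasp point (between the pads) lies 6 mm ahead of it; x points along the fingers, z is the direction in which the jaws open and shut, and the axes are right-handed (so a half turn about x gives the same grasp; the last joint's range is limited). The gripper opens to 85 mm and grips with 20 to 120 N. Pads are 22 mm wide; open, the fingers measure 114 mm over their backs; the gripper's body (76 mm by 85 mm) begins 54 mm behind the grasp point. The pads swing forward as they close: fully open they stand 13 mm farther back than shut.
Start: joints at [1.104, 0.491, 1.559, -0, 1.092, -0.106], TCP at [220.622, 584.78, 256.327] pointing down, gripper open.
Joint ranges: [-3.1, 3.1], [-0.84, 2.19], [0.05, 2.79], [-1.13, 4.28], [0.06, 2.93], [-2.69, 2.69]. Speed limits (rad/s): [2.22, 2.22, 2.79, 3.14, 3.14, 3.14].

INTERFACE

Orientations are given as [roll, pitch, yaw] about the fixed x, y, z axes, in that order (R = Rz(yaw) Ry(pitch) Rx(roll)).
In Python, from station import status, eyes, job gives the robot as it stands.
- The arm moves only by the shell command python3 -m creep 'ROWS'. ROWS is a JSON object of lists of equal length, an entry for each row: "offset": the shift along the tool's x, y, z normalised to -1 to 1, where 1 is 30 cm, a list of three; "delta_rot": the turn, a rotation vector about the tool's x, y, z normalised to -1 to 1, where 1 is 2 rad, a list of three; "fingers": the opening in per cent of the stroke, from 0 (shut) to 100 (fully open). In form: {"offset": [[x, y, z], ...], "delta_rot": [[wx, wy, wz], ...], "fingers": [fingers, ...]}. A call has 1 to 12 rows; each row shifts and turns the commanded pose from where the row before left it, along the tool's axes as they then stand; what a row does not reach is not made up. A row lasts 1/8 s, in which the tool goes at most 62.5 mm and 10.7 degrees, less where a joint would pass 70% of its speed; a pose out of reach is approached as far as the arm can. A call with a number of a shift or a turn outside -1 to 1 is refused whole. A call with a gripper value outside its range is refused whole. The fingers move at their own pace and stop on an object; the grip force is fixed at half the most. Time passes only in rows, so rows that do not move let the fingers close. It gives the time, the measured TCP pose, the force and the opening at its end, in the units of the state.
- status.sense(): the state, without advancing time (a new reading comes with each control period).
- eyes.get_image(name): name is "side" or "top" or "wrist"; returns (picture, depth): 400x640x3 uint8, red, green, blue; 400x640 float32, mm along the optical axis (not along the pixel's ray), 0 where there is no reading.
- eyes.camera_params(name): a dict with "fx", "fy", "cx", "cy" (pixels), "pose" (4x4, takes a point from camera to world coordinates); the wrist camera has in their place "mount" (4x4, takes a point from camera to tool coordinates, whose origin is the TCP and whose axes are the tool frame's). Camera axes: x right, y down, z forward; pixel columns grow to the right and rows downward; lengths in mm; the calibration is good to about 2 mm. A picture is of the moment at which its call begins: read the wrist's pose just before it. camera_params takes no time and is no camera call.
- job.hand_in(): hands the job in, once; it reports no verdict.
The state is a dict: "time": time; "joints": joint angles; "qd": joint speeds; "joint_torque": joint torques, N m; "ee_pos": TCP position; "eef_rot": TCP orientation; "wrist_force": force on the tool from outside, world axes, zero at the start; "torque": the same for the moment, N m; "grip_width": finger opening in mm.
Only numpy, scipy, OpenCV 4.12 (cv2) and the standard library are available. Lean on these libraries where they do the work, as an engineer would, in place of code of your own. Each camera call takes 0.05 s, during which the arm holds its last target.

TASK

Put the green-headed mallet away in the fitted tool tray: turn it to match its T-shaped recess and lay it in gently, head in the wide pocket and handle resting on the two brass prongs of the spring clip, then press the handle down between the prongs until the mallet lies fully home and flat. Let go of it, and leave the square in the tray and everything else on the bench where it is.

Things in the scene. Friction and masses are not known exactly. Their poses are not given: they have to be found in the camera images.
- mallet_head (a point): Centre of the mallet's head, 25 mm above its underside. Lying flat: dark green block head 50 (x) by 100 (y) by 50 mm high; pale handle 26 mm wide (y), 20 mm high, towards the mallet's own -x from x = -25 to -175 mm, its centre line level with this point, so its underside is 15 mm above the mallet's underside. z up. About 0.35 kg, balance point 7 mm from here towards the handle.
- mallet_grip (a point): Point on the centre line of the mallet's handle, 58 mm from the head's centre (33 mm from the head's side), half-way up the handle; same axes as the mallet. A good place to take the handle across its 26 mm width (along the mallet's y).
- mallet_end (a point): A point on the centre line of the handle near its free end, 170 mm from the head's centre (x = -170 mm).
- pocket (a point): Centre of the floor of the head pocket in the plywood tool tray (fixed; z up, x from handle slot to head pocket). Floor 12 mm, tray's top face 36 mm above the bench. Head pocket: x +-30, y +-53 mm about this point. Home: the mallet has the tray's axes, its head's centre 25 mm above this point, head's top 50 mm above it. Tray's outside: x -195 to 43, y -210 to 68 mm.
- slot_end (a point): Point on the floor of the handle slot (27 mm above the bench, 15 mm higher than the pocket's floor: the handle lies on it when home, its centre line 10 mm above it), 170 mm from the pocket point along the tray's -x; the mallet's end point lies above it when home. The slot is 32 mm wide and ends at x = -181 mm (from the pocket point); it also cuts the 6 mm wall beside the head pocket.
- scoop (a point): Floor centre of the wide finger scoop in the recess, where the handle passes: x -90 to -36, y -50 to 50 mm from the pocket point, as deep as the pocket, so fingers holding the handle here have room. This point is 58 mm from the pocket point along the tray's -x: the mallet's grip point ends above it.
- clip (a point): Middle between the two sprung brass prongs of the handle clip, 130 mm from the pocket point along the tray's -x, 22 mm above the pocket floor (34 mm above the bench). Each prong is 24 mm long (x), stands 6 mm into the slot (20 mm between them), and slopes at 45 degrees up to 42 mm above the bench. The handle of a laid mallet rests on them, underside about 11 mm above home. Pressing its top here with 5 to 10 N drives it in; keep pressing down until home.
- square: Try square, dark wooden stock 120 x 24 x 18 mm and steel blade, lying in its own L-shaped recess in the same tray, on the mallet recess's -y side. Origin under the middle of its stock. Leave it.
- gouge_pale: Carving gouge with a pale wooden handle, 250 mm long, 24 mm high, lying on the bench. Origin under the joint of handle (towards its -x) and blade (+x). Leave it.
- gouge_dark: Carving gouge with a dark wooden handle, same size and origin. Leave it.
- carving: Pale wooden block 140 x 110 x 40 mm with a carved rosette. Origin under its centre. Leave it.
- glue: White glue bottle with an orange cap, 60 mm across, 150 mm tall. Origin under its centre. Leave it.
- pencil_pot: Blue pot, 80 mm across, 100 mm tall. Origin under its centre. Leave it.
- offcut: Wooden offcut 100 x 45 x 30 mm. Origin under its centre. Leave it.
Mind the look-alikes: they are no part of the job. Of the things like the part that bears mallet_head, leave any that is orange or pink; of the rest the larger one is meant.

How it is judged:
By the outcome, as a careful person would: the job done as asked, in the order asked, and still so for the second after the job is handed in, with the robot touching nothing.
It also fails if it takes over 48 s, if anything falls off the work surface, if the arm or the gripper's body presses on something with over 40 N, if the wrist force passes 120 N, or if a joint passes its speed limit or range.

## Working session

There is one attempt and no reset: what is moved stays moved. The work goes in short steps, Python scripts to look and compute and a shell command to move; the robot and the scene stay as the last step left them, time stands still between calls to the robot, and variables do not carry over. Pictures are saved under pics/ and viewed, and the job is handed in when it is done.

```bash
ls; mkdir -p pics
python3 - <<'E'
from station import status, eyes, job
import cv2,numpy as np
s=status.sense();print(s)
for n in("top","side"):
    p,d=eyes.get_image(n);c=eyes.camera_params(n);print(n,c)
    cv2.imwrite(f"pics/{n}0.png",p[:,:,::-1]);np.savez(f"{n}0.npz",p=p,d=d,**c)
print(eyes.camera_params("wrist"))
E
```

```text
pics
{'time': 0.0, 'joints': array([ 1.10441107e+00,  4.91568125e-01,  1.55942631e+00,  1.06750209e-05,
        1.09167400e+00, -1.05577967e-01]), 'qd': array([-0.00064907, -0.00066855, -0.00024402,  0.00011996, -0.00055525,
        0.00037326]), 'joint_torque': array([ 6.68173016e-04, -6.18452168e+01, -2.61592877e+01, -6.36143682e-05,
        4.12146605e-03,  2.02012649e-05]), 'ee_pos': array([220.52569197, 584.60906039, 255.73036253]), 'eef_rot': array([ 3.02721412,  1.56972051, -2.04598708]), 'wrist_force': array([ 0.35667134, -0.87396983,  0.18433555]), 'torque': array([-0.00059463,  0.02488737,  0.01706084]), 'grip_width': 85.80852857779759}
top {'fx': 420.5417311723709, 'fy': 420.5417311723709, 'cx': 318.0812259066182, 'cy': 194.54281513687647, 'pose': array([[-3.04177806e-02, -9.94855165e-01,  9.66331156e-02,
         3.47134448e+02],
       [-9.99423439e-01,  3.17308773e-02,  1.20805816e-02,
        -3.63662442e+01],
       [-1.50846826e-02, -9.62099363e-02, -9.95246754e-01,
         1.42103843e+03],
       [ 0.00000000e+00,  0.00000000e+00,  0.00000000e+00,
         1.000000
[... 223 characters left out ...]
.23081746e-01, -3.82263199e-01,  6.82381114e-01,
        -1.10473253e+03],
       [ 1.98315361e-02, -8.79875845e-01, -4.74789645e-01,
         8.00489744e+02],
       [ 0.00000000e+00,  0.00000000e+00,  0.00000000e+00,
         1.00000000e+00]])}
{'fx': 320.55007176827485, 'fy': 320.55007176827485, 'cx': 319.08059545773637, 'cy': 196.793435356503, 'mount': array([[-8.46746881e-04, -2.61569907e-01,  9.65184162e-01,
        -1.17261614e+02],
       [ 1.34754676e-04, -9.65184529e-01, -2.61569888e-01,
         6.65121542e+01],
       [ 9.99999632e-01, -9.14204081e-05,  8.52514757e-04,
        -1.95204018e-01],
       [ 0.00000000e+00,  0.00000000e+00,  0.00000000e+00,
         1.00000000e+00]])}
```

View pics/top0.png

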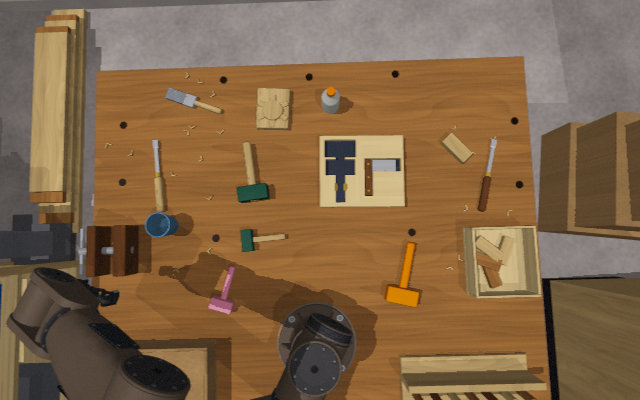

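View pics/side0.png

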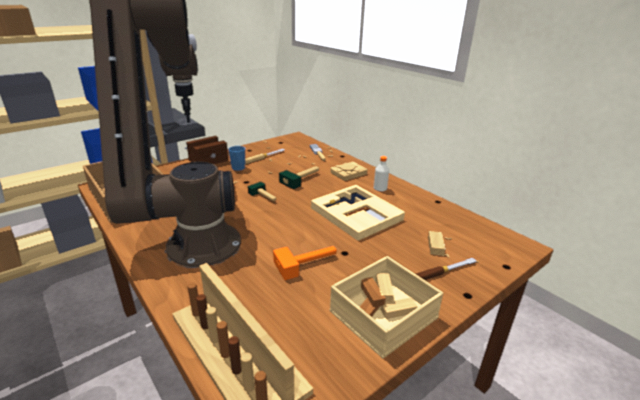

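The top view shows two green mallets: a larger one with its head at (253,192) and a smaller one with its head at (248,240). There is also an orange mallet at (403,295) and a pink one at (222,305). Orange and pink are excluded, and the larger green one at (253,192) is the one meant. The tray is at (362,171). I'll confirm with a crop.

```bash
cat > h.py <<'E'
import numpy as np,cv2
def ray(c,u,v,z):
    P=np.asarray(c['pose']); d=np.array([(u-c['cx'])/c['fx'],(v-c['cy'])/c['fy'],1.]); d=P[:3,:3]@d;o=P[:3,3]
    return o+d*(z-o[2])/d[2]
def cloud(c,d,P=None):
    P=np.asarray(c['pose']) if P is None else P
    v,u=np.indices(d.shape); X=np.stack([(u-c['cx'])/c['fx']*d,(v-c['cy'])/c['fy']*d,d],-1)
    return X@P[:3,:3].T+P[:3,3]
E
python3 - <<'E'
import numpy as np,cv2
from h import *
c=np.load('top0.npz');p=c['p'];d=c['d']
cr=p[125:260,220:420,::-1];cv2.imwrite('pics/crop0.png',cv2.resize(cr,None,fx=4,fy=4,interpolation=cv2.INTER_NEAREST)[:600])
W=cloud(c,d)
pi=p.astype(int)
m=(pi[...,1]>pi[...,0]+15)&(pi[...,1]>pi[...,2]+5)
n,l,st,ce=cv2.connectedComponentsWithStats(m.astype(np.uint8))
for i in range(1,n):
    if st[i,4]>60:
        X=W[l==i];t=X[X[:,2]>X[:,2].max()-8];print(ce[i],st[i],np.median(X,0),X[:,2].max())
        r=cv2.minAreaRect(t[:,:2].astype(np.float32));print(r)
E
```

```text
[252.52087912 192.28131868] [237 183  32  19 455] [494.63128345 194.54107428  49.85379885] 1421.0384349050378
((347.13446044921875, -36.36624526977539), (0.0, 0.0), 0.0)
[246.65638767 239.91629956] [241 229  13  23 227] [339.2630368  218.55799783  36.42388953] 1421.0384349050378
((347.13446044921875, -36.36624526977539), (0.0, 0.0), 0.0)
```

View pics/crop0.png

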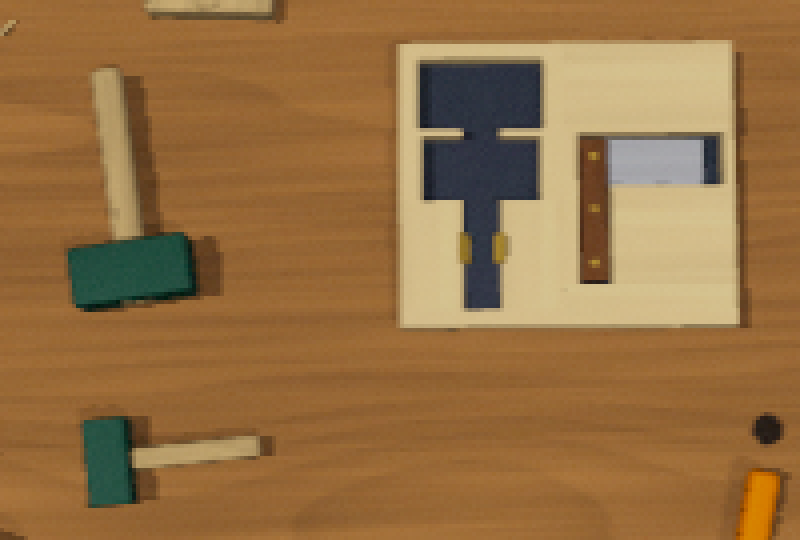

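The crop confirms it: the larger green mallet (head at crop (132,270), handle pointing up and away) and the tray with its T recess, pocket on the far side. Next I'll get rough poses and the tool axes.

Run:
```python
import numpy as np,cv2
from h import *
from scipy.spatial.transform import Rotation as R
c=np.load('top0.npz');p=c['p'].astype(int);d=c['d']
# mallet head top
m=((p[...,1]>p[...,0]+15)&(p[...,1]>p[...,2]+5)).astype(np.uint8)
m[:,:230]=0;m[210:]=0
k=[q for q in max(cv2.findContours(m,0,1)[0],key=cv2.contourArea)[:,0]]
print(cv2.minAreaRect(np.array([ray(c,*q,50)[:2] for q in k],np.float32)))
print('handle end',ray(c,220+105/4,125+70/4,35),'handle at head',ray(c,220+127/4,125+238/4,35))
# dark recess
m=((p[...,2]>p[...,0]+10)&(p.max(2)<90)).astype(np.uint8);m[:, :322]=0;m[:,358:]=0;m[:135]=0;m[206:]=0
for nm,(a,b) in dict(pocket=(135,157),scoop=(159,175),slot=(177,206)).items():
    mm=m.copy();mm[:a]=0;mm[b:]=0
    q=cv2.findNonZero(mm)[:,0]; w=np.array([ray(c,*t,12 if nm!='slot' else 27)[:2] for t in q],np.float32)
    print(nm,w.mean(0),w.min(0),w.max(0))
for n,u,v in [('slotend',482,308),('pockettopL',421,62),('pockettopR',541,62),('clip',482,247),('trayTL',397,43),('trayTR',733,41),('trayBL',400,327),('trayBR',740,326)]:
    print(n,ray(c,220+u/4,125+v/4,36))
print(R.from_euler('xyz',[3.02721412,1.56972051,-2.04598708]).as_matrix().round(3))
```

```text
((494.16326904296875, 195.42303466796875), (51.590614318847656, 99.33747100830078), 6.960224628448486)
handle end [665.03027435 216.40533871  35.        ] handle at head [522.30258225 200.04812547  35.        ]
pocket [637.7541  -98.47898] [ 611.35333 -146.78627] [664.4534   -46.858643]
scoop [574.7229  -95.26894] [ 549.8732 -141.0087] [603.07587  -48.153137]
slot [498.44125  -92.771324] [ 458.19733 -105.11706] [539.4532  -80.51696]
slotend [454.5364259  -92.77421401  36.        ]
pockettopL [662.64863914 -49.09293516  36.        ]
pockettopR [ 659.25008115 -149.40951903   36.        ]
clip [505.16825337 -94.57502726  36.        ]
trayTL [679.5305536  -29.50068949  36.        ]
trayTR [ 671.67023122 -310.35082098   36.        ]
trayBL [440.96323755 -24.65207639  36.        ]
trayBR [ 432.99513738 -304.18866305   36.        ]
[[-0.    -0.936  0.353]
 [-0.001  0.353  0.936]
 [-1.     0.    -0.001]]
```

```bash
python3 -m creep '{"offset":[[0,0,0],[0,0,0],[0,0,0]],"delta_rot":[[-0.0803,0,0],[-0.0803,0,0],[-0.0803,0,0]],"fingers":[100,100,100]}'
python3 -m creep '{"offset":[[0,-0.07,-0.158],[0,-0.07,-0.158],[0,-0.07,-0.158],[0,-0.07,-0.158],[0,-0.07,-0.158],[0,-0.07,-0.158],[0,-0.07,-0.158],[0,-0.07,-0.158],[0,-0.07,-0.158],[0,-0.07,-0.158],[0,-0.07,-0.158],[0,-0.07,-0.158]],"delta_rot":[[0,0,0],[0,0,0],[0,0,0],[0,0,0],[0,0,0],[0,0,0],[0,0,0],[0,0,0],[0,0,0],[0,0,0],[0,0,0],[0,0,0]],"fingers":[100,100,100,100,100,100,100,100,100,100,100,100]}'
python3 -m creep '{"offset":[[0,0,0],[0,0,0]],"delta_rot":[[0,0,0],[0,0,0]],"fingers":[100,100]}'
cat >> h.py <<'E'
from scipy.spatial.transform import Rotation as R
def shot(name):
    from station import status,eyes
    s=status.sense(); p,d=eyes.get_image("wrist"); c=eyes.camera_params("wrist")
    T=np.eye(4);T[:3,:3]=R.from_euler('xyz',s['eef_rot']).as_matrix();T[:3,3]=s['ee_pos']
    P=T@c['mount']; cv2.imwrite(f"pics/{name}.png",p[:,:,::-1])
    c=dict(c);c['pose']=P; np.savez(name+'.npz',p=p,d=d,T=T,**c)
    print(s['time'],s['ee_pos'].round(1),s['eef_rot'].round(4),s['wrist_force'].round(1),s['grip_width'],T[:3,:3].round(3).tolist()); return s
E
python3 -c "
from h import *
shot('w1')"
```

```text
time: 0.48
ee_pos: [220.6, 584.7, 256.0]
eef_rot: [2.593, 1.57, -1.993]
wrist_force: [0.2, -0.2, 0.6]
grip_width: 85.3
time: 1.98
ee_pos: [540.0, 48.9, 256.2]
eef_rot: [0.837, 1.57, 2.529]
wrist_force: [0.3, 0.3, 0.3]
grip_width: 85.5
time: 2.22
ee_pos: [539.1, 50.7, 256.0]
eef_rot: [1.163, 1.57, 2.854]
wrist_force: [-0.4, -0.2, -0.2]
grip_width: 85.6
2.225 [539.1  50.7 256. ] [1.1626 1.5698 2.8539] [-0.4 -0.2 -0.2] 85.60171994768557 [[-0.001, -0.993, -0.12], [0.0, -0.12, 0.993], [-1.0, 0.001, 0.0]]
```

View pics/w1.png

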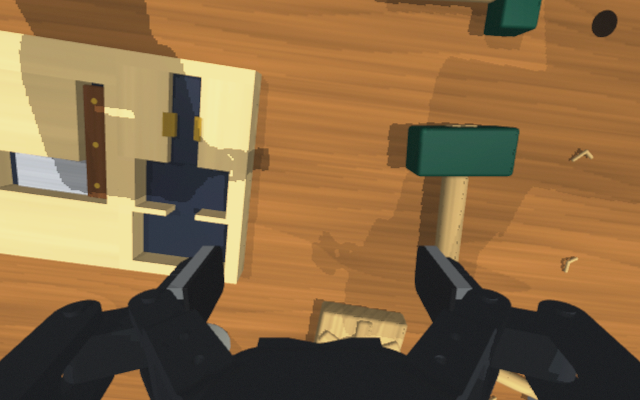

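The wrist view shows the mallet head at (465,150) with its handle going down to (445,245). The tray recess has its slot end at (187,75), prongs at (170,125) and (198,128), and pocket at (185,240). I'll extract edges with depth.

Run:
```python
import numpy as np,cv2
from h import *
c=np.load('w1.npz');p=c['p'];d=c['d'];W=cloud(c,d);pi=p.astype(int)
ok=d>0
# tray top
t=ok&(abs(W[...,2]-36)<4)&(W[...,1]<0); t[:, 300:]=0
print('tray top z',np.median(W[t][:,2]))
# zoom crop
cv2.imwrite('pics/w1tray.png',cv2.resize(p[60:300,90:280,::-1],None,fx=3,fy=2.5*1,interpolation=cv2.INTER_CUBIC))
for n,(u,v) in dict(slotL=(174,74),slotR=(201,77),cornerBR=(237,283),cornerTR=(260,70)).items(): print(n,ray(c,u,v,36))
# floor heights
for u,v in [(187,100),(185,185),(190,235),(465,150),(449,220),(600,150)]: print((u,v),W[v,u])
g=(pi[...,1]>pi[...,0]+15)&(pi[...,1]>pi[...,2]+5)&ok&(abs(W[...,2]-50)<4); g[:100]=0
n,l,s,_=cv2.connectedComponentsWithStats(g.astype(np.uint8));i=1+s[1:,4].argmax()
X=W[l==i];print('head z',np.median(X[:,2]),cv2.minAreaRect(X[:,:2].astype(np.float32)))
k=max(cv2.findContours((l==i).astype(np.uint8),0,1)[0],key=cv2.contourArea)[:,0]
print('ray head',cv2.minAreaRect(np.array([ray(c,*q,50)[:2] for q in k],np.float32)))
h=ok&(W[...,2]>20)&(W[...,2]<48)&(W[...,1]>150)&(W[...,0]>525)&(W[...,0]<620); h[:,520:]=0;h[:, :435]=0;h[250:]=0
for v in range(185,245,10):
    u=np.where(h[v]&(W[v,:,2]>33))[0]
    if len(u): print(v,u.min(),u.max(),(ray(c,u.min()-.5,v,41)+ray(c,u.max()+.5,v,41))/2, W[v,u,2].max())
```

```text
tray top z 35.24113423451661
slotL [ 456.14061273 -103.16759039   36.        ]
slotR [455.72898576 -76.66306082  36.        ]
cornerBR [679.34125839 -29.03399357  36.        ]
cornerTR [442.22428538 -19.20859576  36.        ]
(187, 100) [479.50269989 -94.18824088  25.62044517]
(185, 185) [ 574.77415503 -100.79756862   11.40089177]
(190, 235) [635.88384218 -93.68182568  12.42450679]
(465, 150) [493.89470997 193.78761241  49.29218048]
(449, 220) [573.18594682 201.37256644  34.82097017]
(600, 150) [ 4.78200458e+02  3.72869889e+02 -1.79586146e-01]
head z 49.64936212284999 ((495.3192138671875, 196.41590881347656), (48.7097282409668, 98.87813568115234), 6.912784576416016)
ray head ((495.13409423828125, 195.06907653808594), (48.2241096496582, 98.61579895019531), 6.891545295715332)
185 448 466 [531.76831255 198.05458432  41.        ] 35.65619394504796
195 446 465 [542.7402951  199.00930216  41.        ] 36.39315035852724
205 446 463 [553.83393447 200.5177005   41.        ] 35.90179196624712
215 444 463 [565.117814   202.05220994  41.        ] 36.949221280285826
225 444 462 [576.53098356 204.16002443  41.        ] 36.496713310053565
235 443 460 [588.27634533 205.20119319  41.        ] 36.37889290109848
```

View pics/w1tray.png

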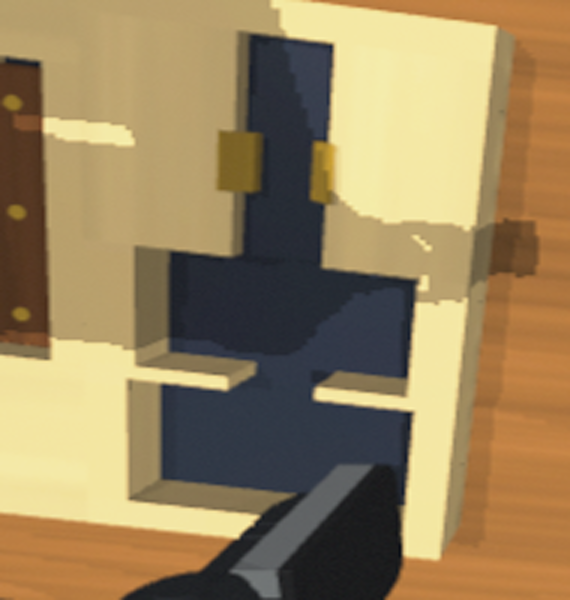

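```bash
python3 -m creep '{"offset":[[0,-0.026,-0.167],[0,-0.026,-0.167],[0,-0.026,-0.167],[0,0,0],[0,0,0]],"delta_rot":[[0,0,0],[0,0,0],[0,0,0],[0,0,0],[0,0,0]],"fingers":[100,100,100,100,100]}'
python3 - <<'E'
from h import *
shot('w2')
c=np.load('w2.npz');p=c['p']
cv2.imwrite('pics/w2tray.png',cv2.resize(p[0:300,220:460,::-1],None,fx=2.5,fy=2,interpolation=cv2.INTER_CUBIC))
E
```

```text
time: 2.9
ee_pos: [580.5, -94.6, 256.2]
eef_rot: [0.632, 1.57, 2.325]
wrist_force: [0.4, -0.2, -0.2]
grip_width: 85.3
2.9 [580.5 -94.6 256.2] [0.6321 1.5702 2.3247] [ 0.4 -0.2 -0.2] 85.26245354016989 [[-0.0, -0.993, -0.121], [0.0, -0.121, 0.993], [-1.0, 0.0, 0.0]]
```

View pics/w2.png

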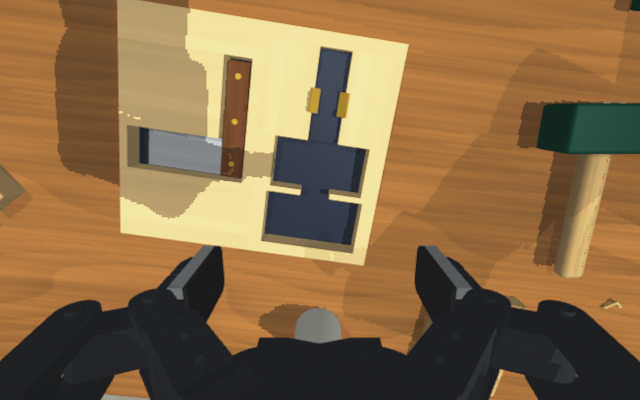

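View pics/w2tray.png

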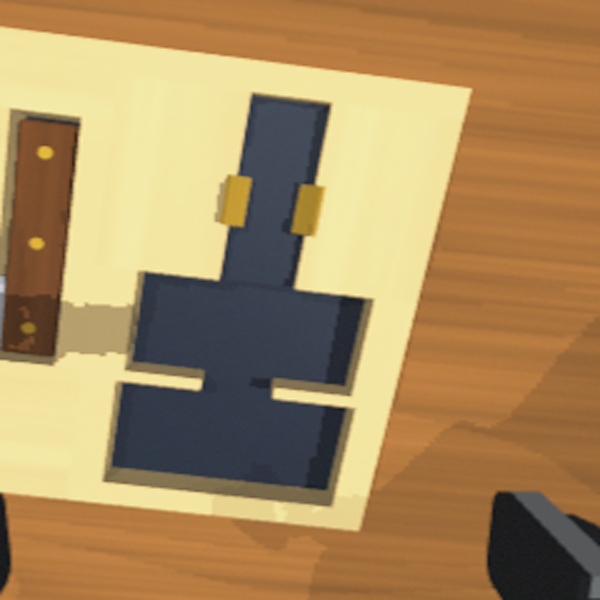

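The tray is fully visible with clean corners. I'll do a rigid fit of the recess and tray corners on the z=36 plane.

Run:
```python
from h import *
c=np.load('w2.npz');p=c['p'];g=cv2.cvtColor(p,cv2.COLOR_RGB2GRAY)
px=np.array([[262,241],[353.2,252.5],[320.8,47],[352,51.5],[276,136],[368.8,149],[408,44],[364,265]],np.float32)
mod=np.array([[30,-53],[30,53],[-181,-16],[-181,16],[-90,-50],[-90,50],[-195,68],[43,68]],float)
sp=cv2.cornerSubPix(g,px.copy().reshape(-1,1,2),(3,3),(-1,-1),(3,30,.01)).reshape(-1,2)
for q in(px,sp):
    w=np.array([ray(c,*t,36)[:2] for t in q])
    A=mod-mod.mean(0);B=w-w.mean(0)
    U,S,V=np.linalg.svd(A.T@B);Rr=(U@V).T
    t=w.mean(0)-Rr@mod.mean(0)
    print('yaw',np.degrees(np.arctan2(Rr[1,0],Rr[0,0])),'pocket',t,'scale',S.sum()/(A**2).sum());print((w-(mod@Rr.T+t)).round(1).tolist())
    print('scoop',Rr@[-58,0]+t,'clip',Rr@[-130,0]+t)
```

```text
yaw -1.1311751553437062 pocket [636.25477803 -96.25223673] scale 0.9926497447586823
[[-0.6, 0.8], [-1.2, -0.5], [0.9, 0.9], [0.5, -0.5], [0.5, 1.0], [0.1, -1.2], [0.3, -0.0], [-0.4, -0.4]]
scoop [578.26608115 -95.10723272] clip [506.28011261 -93.68584844]
yaw -1.5226073769117228 pocket [636.02918568 -97.33800496] scale 0.9948112459800487
[[-0.6, 0.5], [-0.6, -0.5], [0.4, 0.4], [0.6, -0.8], [0.3, 1.3], [0.3, -0.8], [-0.1, 0.1], [-0.3, -0.3]]
scoop [578.04966441 -95.79686468] clip [506.07508628 -93.88372502]
```

```bash
python3 -m creep '{"offset":[[0.03,-0.0046,0.1655],[0.03,-0.0046,0.1655],[0.03,-0.0046,0.1655],[0.03,-0.0046,0.1655],[0.03,-0.0046,0.1655],[0.03,-0.0046,0.1655],[0,0,0],[0,0,0]],"delta_rot":[[0,0,0],[0,0,0],[0,0,0],[0,0,0],[0,0,0],[0,0,0],[0,0,0],[0,0,0]],"fingers":[100,100,100,100,100,100,100,100]}'
python3 - <<'E'
from h import *
shot('w3')
c=np.load('w3.npz');p=c['p'];d=c['d'];W=cloud(c,d);pi=p.astype(int);ok=d>0
g=(pi[...,1]>pi[...,0]+15)&(pi[...,1]>pi[...,2]+5)&ok&(abs(W[...,2]-50)<4)
n,l,s,_=cv2.connectedComponentsWithStats(g.astype(np.uint8));i=1+s[1:,4].argmax()
k=max(cv2.findContours((l==i).astype(np.uint8),0,1)[0],key=cv2.contourArea)[:,0]
print('ray head',cv2.minAreaRect(np.array([ray(c,*q,50)[:2] for q in k],np.float32)))
h=ok&(W[...,2]>31)&(W[...,2]<42)&(W[...,0]>528)&(W[...,0]<640)&(abs(W[...,1]-204)<25)&(pi[...,0]>pi[...,2]+25)
M=[]
for v in range(0,300,8):
    u=np.where(h[v])[0]
    if len(u)>8: M.append((ray(c,u.min()-.5,v,35)+ray(c,u.max()+.5,v,35))/2); print(v,u.min(),u.max(),M[-1].round(1))
M=np.array(M);f=np.polyfit(M[:,0],M[:,1],1);print(f,np.degrees(np.arctan(f[0])))
E
```

```text
time: 3.95
ee_pos: [552.5, 201.6, 202.6]
eef_rot: [-1.987, 1.571, -0.293]
wrist_force: [0.1, -0.4, -0.0]
grip_width: 85.2
3.95 [552.5 201.6 202.6] [-1.9866  1.5706 -0.2928] [ 0.1 -0.4 -0. ] 85.21888041249409 [[0.0, -0.992, -0.123], [-0.0, -0.123, 0.992], [-1.0, -0.0, -0.0]]
ray head ((495.53582763671875, 196.8703155517578), (47.90531539916992, 97.38521575927734), 7.046424388885498)
160 309 335 [529.  201.6  35. ]
168 309 333 [536.3 201.6  35. ]
176 309 334 [543.5 203.   35. ]
184 309 334 [550.9 203.9  35. ]
192 309 334 [558.4 204.8  35. ]
200 309 334 [565.9 205.8  35. ]
208 310 334 [573.5 207.2  35. ]
216 310 334 [581.3 208.2  35. ]
224 310 334 [589.2 209.2  35. ]
232 310 333 [597.2 209.7  35. ]
240 310 333 [605.3 210.7  35. ]
248 309 333 [613.6 211.3  35. ]
256 310 333 [621.9 212.8  35. ]
264 310 332 [630.4 213.4  35. ]
272 316 333 [638.6 217.9  35. ]
[  0.13299104 130.6133274 ] 7.575372975078745
```

View pics/w3.png

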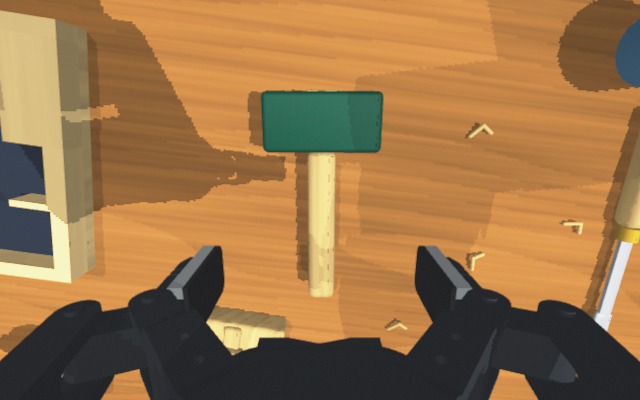

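The mallet is squarely framed under the gripper. Head centre is at px (322,122), about (495.5, 196.8) mm, yaw 180+7°, and the handle is at column 322. The jaws are already aligned, so I'll descend and grip.

```bash
python3 -m creep '{"offset":[[0.14,-0.003,0.0073],[0.14,0,0],[0.14,0,0],[0.10,0,0],[0.052,0,0],[0,0,0]],"delta_rot":[[0,0,0],[0,0,0],[0,0,0],[0,0,0],[0,0,0],[0,0,0]],"fingers":[100,100,100,100,100,100]}'
python3 -m creep '{"offset":[[0,0,0],[0,0,0],[0,0,0],[0,0,0],[0,0,0],[0,0,0],[0,0,0],[0,0,0]],"delta_rot":[[0,0,0],[0,0,0],[0,0,0],[0,0,0],[0,0,0],[0,0,0],[0,0,0],[0,0,0]],"fingers":[0,0,0,0,0,0,0,0]}'
```

```text
time: 4.75
ee_pos: [553.7, 202.6, 30.5]
eef_rot: [1.621, 1.57, -2.972]
wrist_force: [0.1, -0.2, -0.7]
grip_width: 85.5
time: 5.75
ee_pos: [554.0, 203.4, 31.4]
eef_rot: [-1.319, 1.57, 0.373]
wrist_force: [-1.4, 0.4, 5.9]
grip_width: 24.7
```

```bash
python3 -m creep '{"offset":[[-0.05,0,0],[-0.1,0,0],[-0.12,0,0],[-0.12,0,0],[-0.08,0,0],[0,0,0],[0,0,0]],"delta_rot":[[0,0,0],[0,0,0],[0,0,0],[0,0,0],[0,0,0],[0,0,0],[0,0,0]],"fingers":[0,0,0,0,0,0,0]}'
python3 -c "
from h import *
shot('w4')"
```

```text
time: 6.62
ee_pos: [553.2, 203.1, 170.9]
eef_rot: [1.648, 1.57, -2.943]
wrist_force: [0.4, 0.2, -3.9]
grip_width: 25.0
6.625 [553.2 203.1 170.9] [ 1.6482  1.5696 -2.9432] [ 0.4  0.2 -3.9] 24.999623407585368 [[-0.001, -0.993, -0.121], [-0.0, -0.121, 0.993], [-1.0, 0.001, -0.0]]
```

View pics/w4.png

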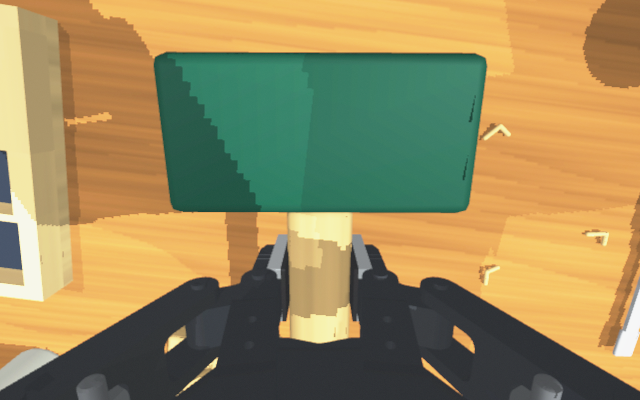

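The mallet is held and square in the jaws, with the head edges horizontal at rows 53 and 212. I'll check its tilt and position in the tool frame from depth.

```bash
cat >> h.py <<'E'
def held(name):
    c=np.load(name+'.npz');p=c['p'].astype(int);d=c['d'];W=cloud(c,d,c['mount'])  # tool coords
    g=(p[...,1]>p[...,0]+15)&(p[...,1]>p[...,2]+5)&(d>0)&(W[...,0]<20)
    g=cv2.erode(g.astype(np.uint8),np.ones((5,5)))>0
    X=W[g];A=np.c_[X[:,1:],np.ones(len(X))];f=np.linalg.lstsq(A,X[:,0],rcond=None)[0]
    r=abs(A@f-X[:,0])<2;f=np.linalg.lstsq(A[r],X[r,0],rcond=None)[0]
    print('top plane toolx = %.4f y + %.4f z + %.2f'%tuple(f)); 
    x0=np.median(X[:,0]);c2=dict(c)
    g2=(p[...,1]>p[...,0]+15)&(p[...,1]>p[...,2]+5)
    n,l,s,_=cv2.connectedComponentsWithStats(g2.astype(np.uint8));i=1+s[1:,4].argmax()
    k=max(cv2.findContours((l==i).astype(np.uint8),0,1)[0],key=cv2.contourArea)[:,0]
    M=c['mount'];out=[]
    for u,v in k:
        q=M[:3,:3]@np.array([(u-c['cx'])/c['fx'],(v-c['cy'])/c['fy'],1]);out.append((M[:3,3]+q*(x0-M[0,3])/q[0])[1:])
    print('x0',x0,'rect (tool y,z)',cv2.minAreaRect(np.array(out,np.float32)))
E
python3 -c "
from h import *
held('w4')"
```

```text
top plane toolx = 0.0024 y + -0.0015 z + -18.01
x0 -17.86973655280905 rect (tool y,z) ((58.50325012207031, 0.21683120727539062), (47.73847198486328, 96.18417358398438), 0.2510574758052826)
```

The mallet is flat in the grip with its head centre 58.5 mm along tool +y. Next I'll turn +188.4° about tool x, which keeps the last joint in range, and then move over the tray.

```bash
python3 -m creep '{"offset":[[0,0,0],[0,0,0],[0,0,0],[0,0,0],[0,0,0],[0,0,0],[0,0,0],[0,0,0],[0,0,0],[0,0,0],[0,0,0],[0,0,0]],"delta_rot":[[0.087,0,0],[0.087,0,0],[0.087,0,0],[0.087,0,0],[0.087,0,0],[0.087,0,0],[0.087,0,0],[0.087,0,0],[0.087,0,0],[0.087,0,0],[0.087,0,0],[0.087,0,0]],"fingers":[0,0,0,0,0,0,0,0,0,0,0,0]}'
python3 -m creep '{"offset":[[0,0,0],[0,0,0],[0,0,0],[0,0,0],[0,0,0],[0,0,0],[0,0,0],[0,0,0]],"delta_rot":[[0.087,0,0],[0.087,0,0],[0.087,0,0],[0.087,0,0],[0.087,0,0],[0.087,0,0],[0.0786,0,0],[0,0,0]],"fingers":[0,0,0,0,0,0,0,0]}'
python3 -c "
from h import *
from station import status
s=status.sense();M=R.from_euler('xyz',s['eef_rot']).as_matrix();print(M.round(4),s['ee_pos'],s['joints'])"
```

```text
time: 8.18
ee_pos: [553.1, 203.0, 170.2]
eef_rot: [-2.491, 1.568, -2.893]
wrist_force: [-0.8, 0.4, -3.9]
grip_width: 25.2
time: 9.18
ee_pos: [553.2, 203.1, 170.4]
eef_rot: [-1.349, 1.568, -2.945]
wrist_force: [0.5, 0.0, -4.9]
grip_width: 25.3
[[-2.500e-03  9.997e-01 -2.560e-02]
 [-5.000e-04 -2.560e-02 -9.997e-01]
 [-1.000e+00 -2.500e-03  6.000e-04]] [553.18578092 203.05514809 170.43873335] [2.39685550e-01 5.39498155e-01 1.73752474e+00 1.45855353e-04
 8.67136715e-01 1.83598504e+00]
```

```bash
python3 -m creep '{"offset":[[0,0.018,0.083],[0,0.018,0.166],[0,0.018,0.166],[0,0.018,0.166],[0,0.018,0.166],[0,0.018,0.166],[0,0,0.081],[0,0,0],[0,0,0]],"delta_rot":[[0,0,0],[0,0,0],[0,0,0],[0,0,0],[0,0,0],[0,0,0],[0,0,0],[0,0,0],[0,0,0]],"fingers":[0,0,0,0,0,0,0,0,0]}'
python3 -c "
from h import *
shot('w5');held('w5')"
```

```text
time: 10.3
ee_pos: [577.9, -95.2, 171.2]
eef_rot: [-2.0, 1.57, 2.687]
wrist_force: [0.4, -0.1, -3.6]
grip_width: 25.2
10.3 [577.9 -95.2 171.2] [-2.0004  1.5696  2.6874] [ 0.4 -0.1 -3.6] 25.192435964840506 [[-0.001, 1.0, -0.025], [0.001, -0.025, -1.0], [-1.0, -0.001, -0.001]]
top plane toolx = 0.0050 y + 0.0009 z + -18.16
x0 -17.87738923468241 rect (tool y,z) ((58.052528381347656, 0.23287200927734375), (47.71460723876953, 96.1663589477539), 0.2293362021446228)
```

View pics/w5.png

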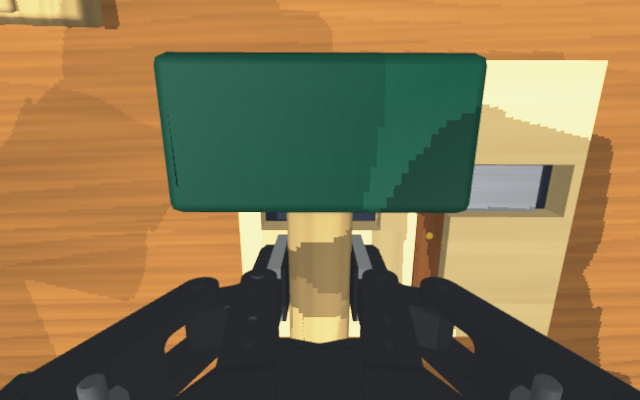

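Run:
```python
from h import *
c=np.load('w5.npz');p=c['p']
a=np.radians(-1.5);Rr=np.array([[np.cos(a),-np.sin(a)],[np.sin(a),np.cos(a)]]);t=np.array([636.03,-97.3])
for u,v in [(608,60),(547,335),(239,213),(545,164)]:
    w=ray(c,u,v,36)[:2];print((u,v),w.round(1),'tray coords',(Rr.T@(w-t)).round(1))
cv2.imwrite('pics/w5a.png',cv2.resize(p[195:295,220:420,::-1],None,fx=4,fy=4,interpolation=cv2.INTER_CUBIC))
```

```text
(608, 60) [ 673.5 -308.3] tray coords [  42.9 -209.9]
(547, 335) [ 437.4 -302.5] tray coords [-193.2 -210.3]
(239, 213) [562.7 -28.3] tray coords [-75.1  67.1]
(545, 164) [ 597.7 -274.8] tray coords [ -33.7 -178.4]
```

View pics/w5a.png

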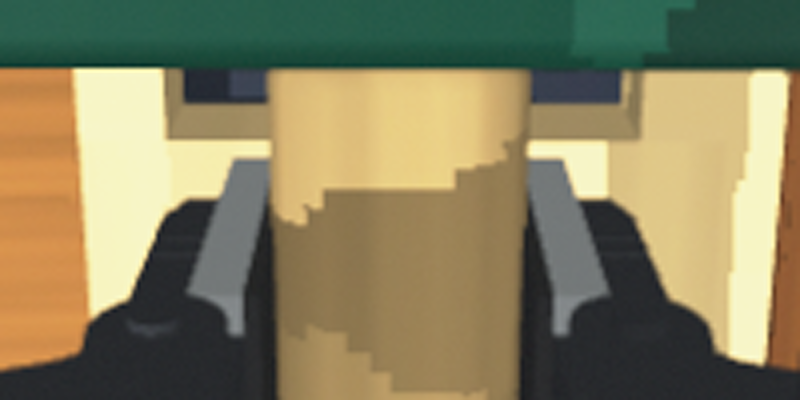

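```bash
python3 -m creep '{"offset":[[0.075,0.007,0.002],[0.075,0,0],[0.075,0,0],[0.05,0,0],[0.025,0,0],[0,0,0],[0,0,0],[0,0,0]],"delta_rot":[[0,0,0],[0,0,0],[0,0,0],[0,0,-0.0175],[0,0,-0.0175],[0,0,0],[0,0,0],[0,0,0]],"fingers":[0,0,0,0,0,0,0,0]}'
python3 -c "
from h import *
shot('w6');held('w6')
from station import eyes
for n in('side','top'):
    p,d=eyes.get_image(n);np.savez(n+'6.npz',p=p,d=d,**eyes.camera_params(n));q=p[170:250,290:420] if n=='side' else p[120:220,300:420]
    cv2.imwrite('pics/%s6.png'%n,cv2.resize(q[:,:,::-1],None,fx=6,fy=6,interpolation=cv2.INTER_CUBIC))
"
```

```text
time: 11.35
ee_pos: [580.1, -96.5, 82.3]
eef_rot: [-1.569, 1.502, 3.117]
wrist_force: [0.5, 0.5, -4.2]
grip_width: 25.1
11.35 [580.1 -96.5  82.3] [-1.569   1.5019  3.1168] [ 0.5  0.5 -4.2] 25.07841322143776 [[-0.069, 0.997, -0.027], [0.002, -0.027, -1.0], [-0.998, -0.069, 0.0]]
top plane toolx = 0.0046 y + 0.0009 z + -18.12
x0 -17.862539413796767 rect (tool y,z) ((57.99018859863281, 0.18370819091796875), (47.821678161621094, 96.1097412109375), 0.12576144933700562)
```

View pics/w6.png

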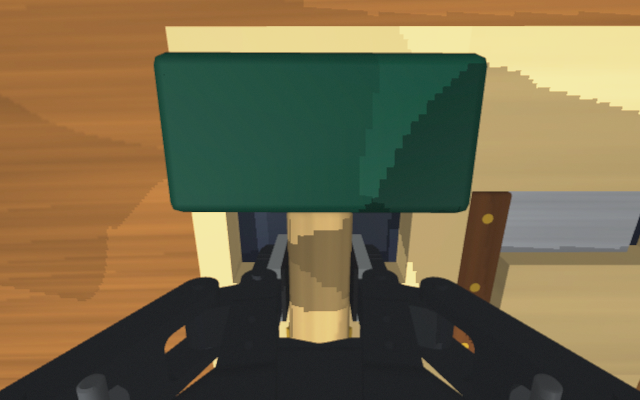

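View pics/side6.png

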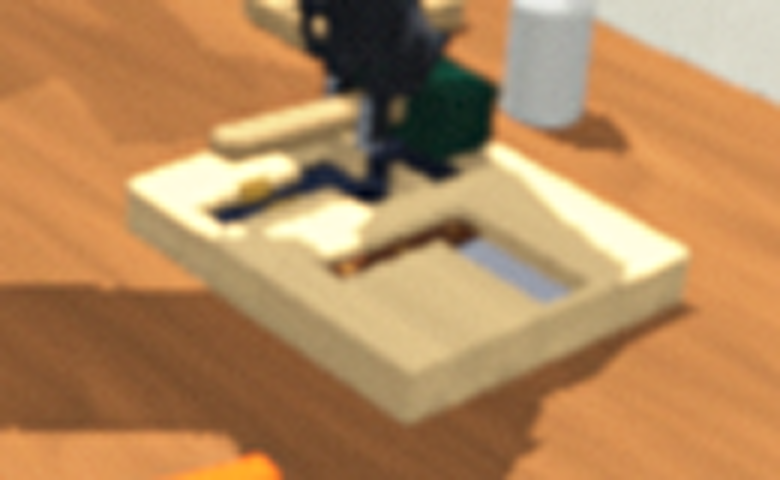

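Run:
```python
from h import *
c=np.load('w6.npz');p=c['p']
a=np.radians(-1.5);Rr=np.array([[np.cos(a),-np.sin(a)],[np.sin(a),np.cos(a)]]);t=np.array([636.03,-97.3])
for u,v in [(166,26),(193,213),(201,275),(510,191)]:
    w=ray(c,u,v,36)[:2];print((u,v),w.round(1),'tray coords',(Rr.T@(w-t)).round(1))
T=c['T'];
for q in [(7,58,0.2),(7,0,0.2),(32,83,.2),(7,-112,.2)]:
    w=T[:3,:3]@q+T[:3,3];print(q,w.round(1),(Rr.T@(w[:2]-t)).round(2))
cv2.imwrite('pics/w6a.png',cv2.resize(p[195:305,170:430,::-1],None,fx=3,fy=3,interpolation=cv2.INTER_CUBIC))
```

```text
(166, 26) [680.8 -31.4] tray coords [43.  67.1]
(193, 213) [591.6 -29.4] tray coords [-46.2  66.7]
(201, 275) [553.3 -28. ] tray coords [-84.6  67.1]
(510, 191) [ 599.6 -196.4] tray coords [ -33.8 -100.1]
(7, 58, 0.2) [637.5 -98.2  71.3] [ 1.47 -0.86]
(7, 0, 0.2) [579.6 -96.7  75.3] [-56.39  -0.83]
(32, 83, 0.2) [660.7 -98.8  44.7] [24.69 -0.87]
(7, -112, 0.2) [467.9 -93.7  83. ] [-168.12   -0.78]
```

View pics/w6a.png

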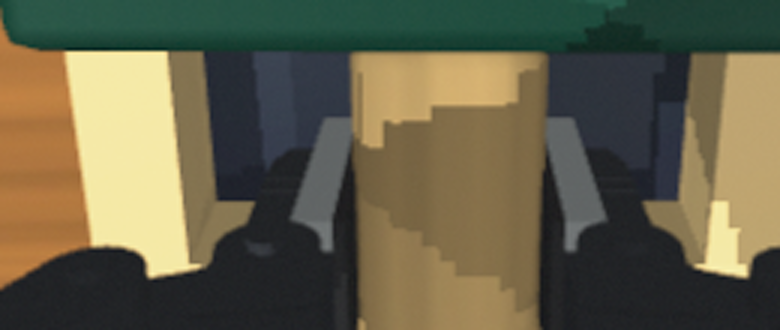

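Alignment agrees within 0.5 mm: tray left edge at y=67.1 (model 68) and mallet axis at y=-0.83, in the same view. I'll lower the tilted mallet slowly.

```bash
python3 -m creep '{"offset":[[0.03,0.002,0],[0.03,0.002,0],[0.026,0.002,0],[0,0,0]],"delta_rot":[[0,0,0],[0,0,0],[0,0,0],[0,0,0]],"fingers":[0,0,0,0]}'
python3 -m creep '{"offset":[[0.005,0,0],[0.005,0.001,0],[0,0,0]],"delta_rot":[[0,0,0],[0,0,0],[0,0,0]],"fingers":[0,0,0]}'
```

```text
time: 12.0
ee_pos: [579.6, -96.3, 54.9]
eef_rot: [-1.577, 1.499, 3.108]
wrist_force: [0.3, -0.0, -3.8]
grip_width: 25.1
time: 12.38
ee_pos: [580.1, -96.4, 52.9]
eef_rot: [-1.572, 1.501, 3.114]
wrist_force: [0.4, 0.0, -4.0]
grip_width: 25.0
```

```bash
python3 -m creep '{"offset":[[0.004,0,0],[0.004,0,0],[0,0,0]],"delta_rot":[[0,0,0],[0,0,0],[0,0,0]],"fingers":[0,0,0]}'
```

```text
time: 12.75
ee_pos: [579.8, -96.4, 50.3]
eef_rot: [-1.573, 1.501, 3.113]
wrist_force: [-0.2, -0.5, -4.8]
grip_width: 25.4
```

```bash
python3 -m creep '{"offset":[[0.003,0,0],[0,0,0]],"delta_rot":[[0,0,0],[0,0,0]],"fingers":[0,0]}'
python3 -m creep '{"offset":[[0.003,0,0],[0,0,0]],"delta_rot":[[0,0,0],[0,0,0]],"fingers":[0,0]}'
```

```text
time: 13.0
ee_pos: [579.8, -96.4, 49.5]
eef_rot: [-1.572, 1.501, 3.114]
wrist_force: [-0.7, 0.4, -3.7]
grip_width: 25.2
time: 13.25
ee_pos: [579.8, -96.4, 48.9]
eef_rot: [-1.571, 1.501, 3.115]
wrist_force: [-2.6, 0.5, 1.7]
grip_width: 24.8
```

Contact: about 5.7 N of upward force has appeared, so the weight is now supported. I'll open partly, which keeps the fingers within the scoop.

```bash
python3 -m creep '{"offset":[[0,0,0],[0,0,0],[0,0,0],[0,0,0],[0,0,0]],"delta_rot":[[0,0,0],[0,0,0],[0,0,0],[0,0,0],[0,0,0]],"fingers":[34,40,46,50,50]}'
python3 -c "
from h import *
shot('w7')"
```

```text
time: 13.88
ee_pos: [579.8, -96.4, 48.6]
eef_rot: [-1.572, 1.501, 3.114]
wrist_force: [0.4, 0.5, 0.4]
grip_width: 42.8
13.875 [579.8 -96.4  48.6] [-1.5717  1.5009  3.1141] [0.4 0.5 0.4] 42.777626322787484 [[-0.07, 0.997, -0.027], [0.002, -0.027, -1.0], [-0.998, -0.07, -0.0]]
```

View pics/w7.png

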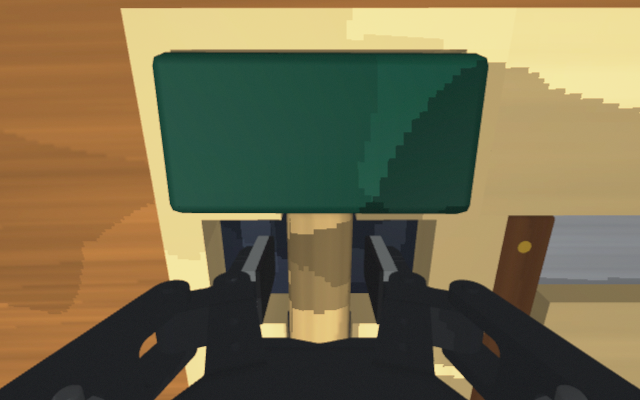

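Released; the head is in the pocket. I'll retreat straight up, level the tool, and look.

```bash
python3 -m creep '{"offset":[[-0.04,-0.003,0],[-0.08,-0.006,0],[-0.11,-0.008,0],[-0.13,-0.009,0],[-0.13,-0.009,0],[0,0,0],[0,0,0],[0,0,0]],"delta_rot":[[0,0,0],[0,0,0],[0,0,0],[0,0,0],[0,0,0],[0,0,0.0175],[0,0,0.0175],[0,0,0]],"fingers":[50,50,50,50,50,50,50,50]}'
python3 -c "
from h import *
shot('w8')
c=np.load('w8.npz');W=cloud(c,c['d'])
for v in range(20,260,20): print(v,W[v,322].round(1),c['p'][v,322])
"
```

```text
time: 14.92
ee_pos: [579.3, -96.4, 196.9]
eef_rot: [1.448, 1.57, -0.15]
wrist_force: [0.4, -0.1, -0.6]
grip_width: 42.6
14.925 [579.3 -96.4 196.9] [ 1.4479  1.5703 -0.1495] [ 0.4 -0.1 -0.6] 42.612842506554 [[0.001, 1.0, -0.027], [-0.0, -0.027, -1.0], [-1.0, 0.001, 0.0]]
20 [645.5 -98.3 314.2] [189 127  66]
40 [ 705.5 -102.1   -1. ] [184 123  64]
60 [ 6.887e+02 -1.017e+02 -2.000e-01] [158 106  55]
80 [ 668.6 -101.    35.4] [234 213 145]
100 [ 652.2 -100.4   62.1] [39 81 66]
120 [ 637.6 -100.    63.6] [40 82 67]
140 [622.6 -99.7  63.7] [37 80 65]
160 [605.  -99.3  50.4] [227 194 124]
180 [588.3 -98.9  51.2] [228 196 126]
200 [571.2 -98.5  52.5] [229 199 126]
220 [553.8 -98.1  53.9] [228 198 125]
240 [536.2 -97.6  56.1] [225 193 122]
```

View pics/w8.png

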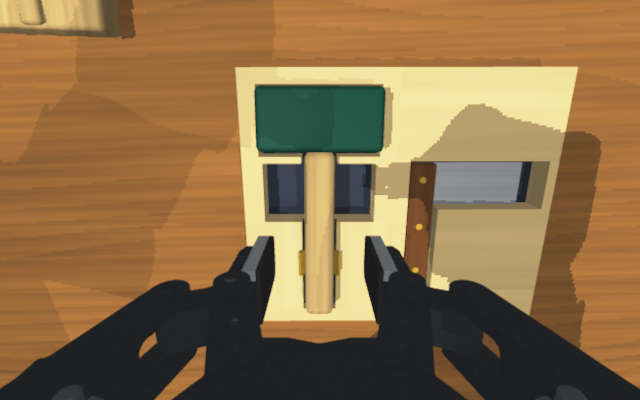

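The mallet is laid straight, with the head in the pocket and the handle resting on the prongs at (303,262) and (340,262), tilted about 4°. I'll shut the fingers and move over the clip.

```bash
python3 -m creep '{"offset":[[0,-0.06,0],[0,-0.122,0],[0,-0.062,0],[0,0,0],[0.1,0,0],[0.13,0,0],[0.09,0,0],[0.04,0,0],[0,0,0],[0,0,0]],"delta_rot":[[0,0,0],[0,0,0],[0,0,0],[0,0,0],[0,0,0],[0,0,0],[0,0,0],[0,0,0],[0,0,0],[0,0,0]],"fingers":[0,0,0,0,0,0,0,0,0,0]}'
```

```text
time: 16.23
ee_pos: [507.0, -94.6, 88.8]
eef_rot: [1.348, 1.569, -0.25]
wrist_force: [-0.1, -0.2, -0.5]
grip_width: -0.2
```

Now press in small steps while watching the force.

```bash
python3 -m creep '{"offset":[[0.01,0,0],[0.01,0,0],[0,0,0]],"delta_rot":[[0,0,0],[0,0,0],[0,0,0]],"fingers":[0,0,0]}'
python3 -m creep '{"offset":[[0.007,0,0],[0.007,0,0],[0,0,0]],"delta_rot":[[0,0,0],[0,0,0],[0,0,0]],"fingers":[0,0,0]}'
```

```text
time: 16.6
ee_pos: [506.5, -94.5, 82.1]
eef_rot: [1.471, 1.57, -0.126]
wrist_force: [-0.4, -0.7, 2.2]
grip_width: -0.4
time: 16.98
ee_pos: [506.4, -94.4, 77.7]
eef_rot: [-2.384, 1.571, 2.301]
wrist_force: [0.0, -0.6, -0.3]
grip_width: 0.3
```

```bash
python3 -m creep '{"offset":[[0.007,0,0],[0.007,0,0],[0,0,0]],"delta_rot":[[0,0,0],[0,0,0],[0,0,0]],"fingers":[0,0,0]}'
python3 -m creep '{"offset":[[0.004,0,0],[0,0,0]],"delta_rot":[[0,0,0],[0,0,0]],"fingers":[0,0]}'
```

```text
time: 17.35
ee_pos: [506.4, -94.4, 73.3]
eef_rot: [-2.309, 1.571, 2.377]
wrist_force: [-0.0, -0.5, 0.4]
grip_width: -0.2
time: 17.6
ee_pos: [506.4, -94.5, 72.3]
eef_rot: [2.156, 1.571, 0.559]
wrist_force: [-0.7, -0.4, 0.4]
grip_width: -0.1
```

```bash
python3 -m creep '{"offset":[[0.004,0,0],[0,0,0]],"delta_rot":[[0,0,0],[0,0,0]],"fingers":[0,0]}'
python3 -m creep '{"offset":[[0.003,0,0],[0,0,0]],"delta_rot":[[0,0,0],[0,0,0]],"fingers":[0,0]}'
```

```text
time: 17.85
ee_pos: [506.5, -94.5, 72.0]
eef_rot: [1.385, 1.57, -0.213]
wrist_force: [-3.8, 0.6, 13.0]
grip_width: 0.2
time: 18.1
ee_pos: [506.5, -94.5, 72.0]
eef_rot: [1.304, 1.569, -0.293]
wrist_force: [-6.0, 1.0, 26.4]
grip_width: 0.0
```

The force rose to 26 N at TCP z=72.0, which is the predicted home height. Retreating to inspect.

```bash
python3 -m creep '{"offset":[[-0.02,0,0],[-0.08,0,0],[-0.13,0,0],[-0.13,0.08,0],[-0.1,0.12,0],[0,0.05,0],[0,0,0],[0,0,0]],"delta_rot":[[0,0,0],[0,0,0],[0,0,0],[0,0,0],[0,0,0],[0,0,0],[0,0,0],[0,0,0]],"fingers":[0,0,0,0,0,0,0,0]}'
python3 -c "
from h import *
shot('w9')
c=np.load('w9.npz');W=cloud(c,c['d'])
for v in range(60,300,20): print(v,W[v,322].round(1),c['p'][v,322])
p=c['p'].astype(int);g=(p[...,1]>p[...,0]+15)&(p[...,1]>p[...,2]+5)&(abs(W[...,2]-62)<6)
g=cv2.erode(g.astype(np.uint8),np.ones((5,5)))>0
X=W[g];f=np.linalg.lstsq(np.c_[X[:,:2]-X[:,:2].mean(0),np.ones(len(X))],X[:,2],rcond=None)[0];print('head top slope,z',f)
p,d=__import__('station').eyes.get_image('top');cv2.imwrite('pics/top9.png',p[:,:,::-1])
"
```

```text
time: 19.1
ee_pos: [580.2, -96.3, 207.0]
eef_rot: [-1.833, 1.568, 2.853]
wrist_force: [-0.1, 0.3, -0.5]
grip_width: -0.3
19.1 [580.2 -96.3 207. ] [-1.833   1.568   2.8528] [-0.1  0.3 -0.5] -0.2653213502003098 [[-0.003, 1.0, -0.027], [0.001, -0.027, -1.0], [-1.0, -0.003, -0.001]]
60 [ 690.4 -101.6   -0.7] [154 104  56]
80 [ 669.8 -100.8   35.8] [244 231 164]
100 [ 653.  -100.3   60.6] [38 80 66]
120 [637.7 -99.9  62. ] [36 79 64]
140 [621.8 -99.5  60. ] [42 91 74]
160 [603.1 -99.2  45.5] [226 195 125]
180 [585.8 -98.7  48.1] [228 197 126]
200 [567.1 -98.3  46.9] [229 199 127]
220 [547.8 -97.8  46.1] [228 197 125]
240 [591.1 -97.9 193.7] [41 42 43]
260 [590.9 -97.7 212.4] [29 29 29]
280 [586.3 -97.6 219.3] [36 36 37]
head top slope,z [-1.80407573e-03  1.21634548e-03  6.15807365e+01]
```

View pics/w9.png

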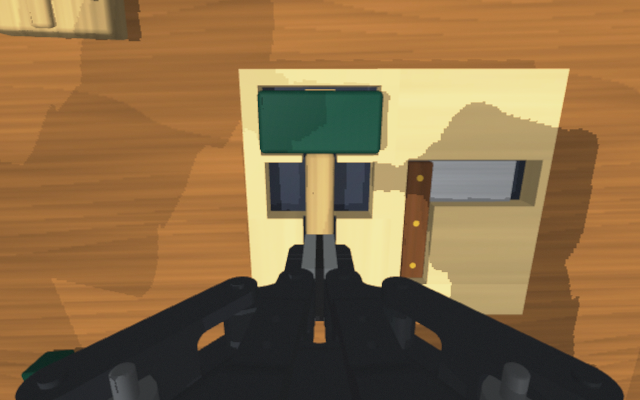

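View pics/top9.png

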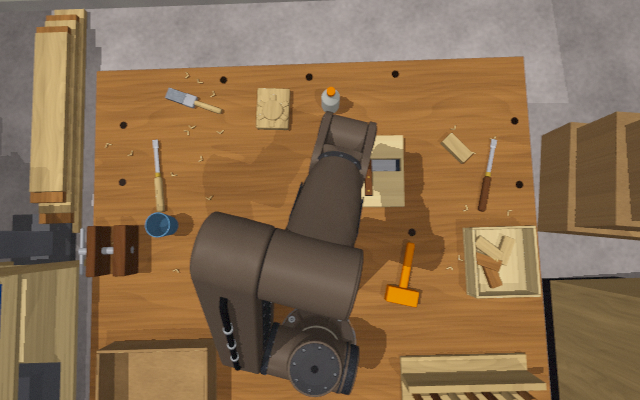

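The head top is level at z=61.6 (home 62, slope about 0.1°) and the handle top is at about 47 along its visible length, with the head square in the pocket. The other objects look unmoved. The gripper is clear, so I'm handing in.

```bash
python3 -c "
from station import job
print(job.hand_in())"
```

```text
the job is handed in; nothing more can be done
None
```

The larger green mallet is put away in its recess: lying flat, pressed home in the clip and released. I handed the job in at about 19 s of the 48 s allowed.

**What I did:** I gripped the mallet by its handle, turned it 188° to match the recess and set it down on the prongs with a slight tilt. I let go, then pressed the handle down with shut fingers over the clip. The last push reached 26 N at the predicted home height.

**Last checks:**
- **Mallet height:** the head top measured 61.6 mm, against 62 mm for home, with a slope of about 0.1°. The handle top measured about 46–48 mm, against 47 mm for home.
- **Square and bench:** the square and the objects visible in the last top view looked where they started. The arm hid the small green and pink mallets and part of the tray in that view. I did not measure any of the other objects.
- **Not seen directly:** the gripper hid the clip end of the handle in the final wrist picture. That end is judged from the press height and the flat handle only.
- **Disagreement:** two camera views of the tray differed by about 0.9 mm sideways, well inside the roughly 3 mm clearance.

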